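Shut the vent left open overnight and point out its seedlings

ROBOT

A 6-joint arm with a two-finger parallel gripper is mounted at the origin on a cart in front of the work surface, level with it; the furniture and walls round the work are solid. World frame = base frame: x ahead of the robot, y to its left, z up, the work surface at z = 0. Lengths are in mm, angles in rad, forces in N, time in s.
With the tool pointing down it reaches from about 275 to 750 mm from the base axis. Payload 10.2 kg.
Tool frame: the origin (TCP) lies at the very end of the fingers, on their centre line; the grasp point (between the pads) lies 19 mm behind it (robot.grip_point_offset is the z of the grasp point in the tool frame, in mm); z points along the fingers, y is the direction in which the jaws open and shut (so a half turn about z gives the same grasp; the last joint's range is limited). The gripper opens to 85 mm and grips with 20 to 120 N. Pads are 22 mm wide; open, the fingers measure 114 mm over their backs; the gripper's body (76 mm by 85 mm) begins 54 mm behind the grasp point. The pads swing forward as they close: fully open they stand 13 mm farther back than shut.
Start: joints at [0.987, 0.313, 1.498, -0, 1.331, -0.223], TCP at [185.35, 491.199, 231.294] pointing down, gripper open.
Joint ranges: [-2.94, 2.94], [-0.97, 2.17], [0.19, 2.56], [-1.23, 4.37], [0.02, 3.11], [-2.88, 2.88]. Speed limits (rad/s): [2.39, 2.39, 3.01, 3.14, 3.14, 3.14].

INTERFACE

Orientations are given as a unit quaternion [x, y, z, w].
In Python, from station import readout, imaging, robot gives the robot as it stands.
- The arm moves only by the shell command python3 -m jog 'ROWS' [FORCE]. ROWS is JSON, a list of rows, each a list of 3 entries, a list of its own where there are three numbers: the finger opening in mm, from 0 to 85.4, then the shift along the tool's x, y, z scaled (see below), then the turn about the tool's z scaled (see below). A call has 1 to 5 rows; each row is the pose to reach, as a shift and turn from the pose commanded when the call began, along the tool's axes at that moment, turning the shorter way round; what a row does not reach only later rows make up. The controller multiplies each number of a shift by 0.75 m and each number of a turn by pi rad. A row lasts 1/10 s, in which the tool goes at most 50 mm and 8.59 degrees, less where a joint would pass 70% of its speed; a pose out of reach is approached as far as the arm can. A call with a number of a shift or a turn outside -1 to 1 is refused whole. A call with a gripper value outside its range is refused whole. The fingers move at their own pace and stop on an object; FORCE is the grip in N (left out, the last holds). Time passes only in rows, so rows that repeat a pose let the fingers close. It gives the time, the measured TCP pose, the force and the opening at its end, in the units of the state.
- readout.get_obs(): the state, without advancing time (a new reading comes with each control period).
- imaging.get_image(name): name is "side" or "top" or "wrist"; returns (picture, depth): 400x640x3 uint8, blue, green, red; 400x640 float32, mm along the optical axis (not along the pixel's ray), 0 where there is no reading.
- imaging.camera_model(name): a dict with "fov_y" (degrees; the focal length in pixels is half the picture's height over the tangent of half this angle, whatever the lens; pixels are square), "cx", "cy" (the principal point, pixels), "camera_from_world" (4x4, takes a point from world to camera coordinates); the wrist camera has in their place "T_tool_cam" (4x4, takes a point from camera to tool coordinates, whose origin is the TCP and whose axes are the flange's). Camera axes: x right, y down, z forward; pixel columns grow to the right and rows downward; lengths in mm; the calibration is good to about 2 mm. The wrist camera is an equidistant fisheye: a pixel r from the principal point sees the ray r / f radians off the axis. A picture is of the moment at which its call begins: read the wrist's pose just before it. camera_model takes no time and is no camera call.
- robot.close_job(): hands the job in, once; it reports no verdict.
The state is a dict: "time": time; "joint_pos": joint angles; "joint_velocities": joint speeds; "effort": joint torques, N m; "ee_pos": TCP position; "eef_rot": TCP orientation; "force": force on the tool from outside, world axes, zero at the start; "moment": the same for the moment, N m; "opening": finger opening in mm.
Only numpy, scipy, OpenCV 4.12 (cv2) and the standard library are available. Lean on these libraries where they do the work, as an engineer would, in place of code of your own. Each camera call takes 0.05 s, during which the arm holds its last target. There are 200 camera calls.

TASK

One of the three covered packs of seedlings has had its vent left open all night: push that vent's slide fully shut with your fingertips, gently, without pinching it, lifting, tipping or shoving the pack, or disturbing anything else. With all the vents shut the packs look alike, so then show me which seedlings to check: point down at the thumb grip of the slide you shut, fingertips two or three centimetres above it and touching nothing, and finish there, still pointing.

Things in the scene. Friction and masses are not known exactly. Their poses are not given: they have to be found in the camera images.
- pack_1: six-cell seedling pack under a clear vented cover, one of three alike side by side in the grey tray, loose, 0.8 to 1.2 kg, 160 mm (x) by 101 mm (y). Origin: centre of the underside. Slide and x run along it; +x, away from the robot within 20 degrees, shuts the vent. Cover top flat, 102 mm up; on its middle a grey vent frame 88x62 mm, its guides 109.5 mm up. Its vent was left open.
- slide_1 (a joint): vent slide of pack_1, in m: 0 = fully shut (shutter over the grille, at its stop), 0.032 = wide open; grows as the slide moves along the pack's -x. Slides at about 1 N and stays where it is left. Starts 20 to 31 mm open.
- grip_1 (a point): top centre of the thumb grip on the black vent slide of pack_1; travels with it. The grip is an upright rib 8 mm thick (x), 34 mm wide (y), 16.5 mm high above the slide's plate. The point is 123.5 mm above pack_1's origin, 14 mm above the guides beside it; with the vent shut, 17 mm on the +x side of the origin.
- pack_2: six-cell seedling pack under a clear vented cover, one of three alike side by side in the grey tray, loose, 0.8 to 1.2 kg, 160 mm (x) by 101 mm (y). Origin: centre of the underside. Slide and x run along it; +x, away from the robot within 20 degrees, shuts the vent. Cover top flat, 102 mm up; on its middle a grey vent frame 88x62 mm, its guides 109.5 mm up. Its vent is shut.
- slide_2 (a joint): vent slide of pack_2, in m: 0 = fully shut (shutter over the grille, at its stop), 0.032 = wide open; grows as the slide moves along the pack's -x. Slides at about 1 N and stays where it is left. Starts shut, within 1 mm.
- grip_2 (a point): top centre of the thumb grip on the black vent slide of pack_2; travels with it. The grip is an upright rib 8 mm thick (x), 34 mm wide (y), 16.5 mm high above the slide's plate. The point is 123.5 mm above pack_2's origin, 14 mm above the guides beside it; with the vent shut, 17 mm on the +x side of the origin.
- pack_3: six-cell seedling pack under a clear vented cover, one of three alike side by side in the grey tray, loose, 0.8 to 1.2 kg, 160 mm (x) by 101 mm (y). Origin: centre of the underside. Slide and x run along it; +x, away from the robot within 20 degrees, shuts the vent. Cover top flat, 102 mm up; on its middle a grey vent frame 88x62 mm, its guides 109.5 mm up. Its vent is shut.
- slide_3 (a joint): vent slide of pack_3, in m: 0 = fully shut (shutter over the grille, at its stop), 0.032 = wide open; grows as the slide moves along the pack's -x. Slides at about 1 N and stays where it is left. Starts shut, within 1 mm.
- grip_3 (a point): top centre of the thumb grip on the black vent slide of pack_3; travels with it. The grip is an upright rib 8 mm thick (x), 34 mm wide (y), 16.5 mm high above the slide's plate. The point is 123.5 mm above pack_3's origin, 14 mm above the guides beside it; with the vent shut, 17 mm on the +x side of the origin.
- tray: dark grey tray 240 mm (x) by 385 mm (y), 63 mm high, fixed on the table; the three packs stand on its floor, 3 mm above the table. Origin: centre of the underside.
- spray_bottle: trigger spray bottle, 60x122x249 mm, standing on the right of the tray; origin at the centre of the underside. Leave it alone.
- mug: white mug, 83x117x94 mm, standing behind the tray; origin at the centre of the underside. Leave it alone.
- clay_pot: small empty terracotta pot, 69x71x67 mm, on the left of the tray; origin at the centre of the underside. Leave it alone.
- pen: marker pen, 17x135x16 mm, lying on the right of the tray; origin at the centre of the underside. Leave it alone.

How it is judged:
By the outcome, as a careful person would: the job done as asked, in the order asked, and still so for the second after the job is handed in, with the robot touching nothing.
It also fails if it takes over 35 s, if anything falls off the work surface, if the arm or the gripper's body presses on something with over 40 N, if the wrist force passes 120 N, or if a joint passes its speed limit or range.

## Working session

There is one attempt and no reset: what is moved stays moved. The work goes in short steps, Python scripts to look and compute and a shell command to move; the robot and the scene stay as the last step left them, time stands still between calls to the robot, and variables do not carry over. Pictures are saved under pics/ and viewed, about 8 in all and at most 12, crops included, and the job is handed in when it is done.

```bash
mkdir -p pics
cat > h.py <<'E'
import numpy as np, cv2
from station import readout, imaging, robot
from scipy.spatial.transform import Rotation as R
def cloud(name):
    p,d=imaging.get_image(name); m=imaging.camera_model(name)
    f=p.shape[0]/2/np.tan(np.radians(m['fov_y'])/2)
    v,u=np.mgrid[:400,:640]
    P=np.stack([(u-m['cx'])/f*d,(v-m['cy'])/f*d,d,np.ones_like(d)],-1)
    W=P@np.linalg.inv(np.array(m['camera_from_world'])).T
    W=W[...,:3]; W[d==0]=np.nan
    return p,d,W
E
python3 - <<'E'
from h import *
p,d,W=cloud('top'); cv2.imwrite('pics/top.png',p); np.savez('top.npz',p=p,W=W)
q,d,V=cloud('side'); cv2.imwrite('pics/side.png',q); np.savez('side.npz',p=q,W=V)
o=readout.get_obs(); print(o)
print(imaging.camera_model('top'))
E
```

```text
{'time': 0.1, 'joint_pos': array([ 9.86581223e-01,  3.13380003e-01,  1.49834190e+00,  1.19027852e-05,
        1.33101353e+00, -2.23408142e-01]), 'joint_velocities': array([ 0.00101979, -0.00089642, -0.00063039,  0.00164019, -0.00054051,
        0.00202927]), 'effort': array([ 3.45450688e-03, -4.12899184e+01, -2.60141140e+01, -7.58885903e-05,
        3.02742774e-03,  3.71442729e-05]), 'ee_pos': array([185.22531341, 490.99864548, 230.8067271 ]), 'eef_rot': array([ 1.79427885e-01,  9.83770963e-01, -5.23160821e-04, -2.29829083e-04]), 'force': array([-0.07116508,  0.2048937 ,  0.05603227]), 'moment': array([-0.02216428,  0.03806657, -0.02777924]), 'opening': 85.76307026967864}
{'fov_y': 49.11588135712075, 'cx': 319.9230046396275, 'cy': 201.77317173214274, 'camera_from_world': array([[-4.50224741e-02, -9.98984202e-01,  1.88149180e-03,
         1.59315409e+01],
       [-9.72364130e-01,  4.33906971e-02, -2.29401931e-01,
         6.15197952e+02],
       [ 2.29087266e-01, -1.21577376e-02, -9.73329962e-01,
         1.18255619e+03],
       [ 0.00000000e+00,  0.00000000e+00,  0.00000000e+00,
         1.00000000e+00]])}
```

View pics/top.png

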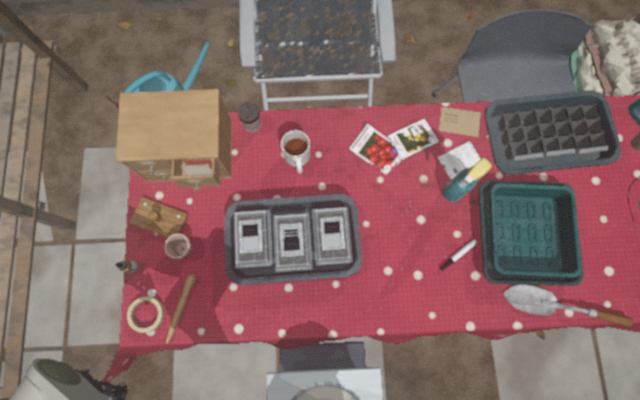

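View pics/side.png

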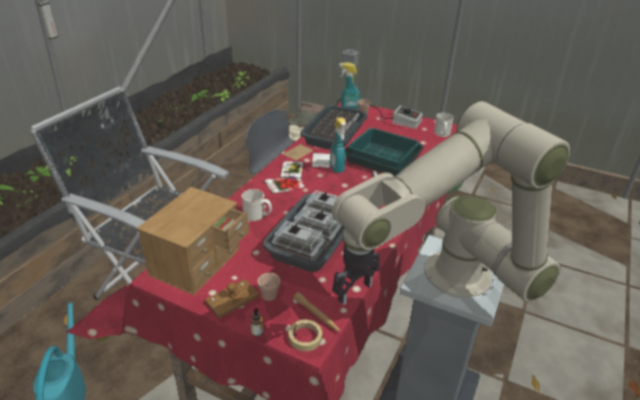

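The middle pack (292,240) looks different from its neighbours at (251,238) and (333,233). I'll zoom in and compute geometry.

Run:
```python
from h import *
z=np.load('top.npz'); p,W=z['p'],z['W']
cv2.imwrite('pics/crop.png',cv2.resize(p[190:290,215:370],None,fx=5,fy=5,interpolation=cv2.INTER_CUBIC))
for r in range(205,275,3):
    print(r,[ '%d,%d,%d'%tuple(W[r,c]) if np.isfinite(W[r,c,0]) else '-' for c in (251,292,333)])
m=(W[...,2]>98)&(W[...,2]<140)&(W[...,0]>250)&(W[...,0]<650)&(abs(W[...,1])<260)
m=m.astype(np.uint8)
n,l,s,c=cv2.connectedComponentsWithStats(m)
for i in range(1,n):
    if s[i,4]>100: 
        Q=W[l==i]; print(s[i],Q.mean(0),cv2.minAreaRect(Q[:,:2].astype(np.float32)))
```

```text
205 ['615,186,67', '617,70,37', '615,-50,22']
208 ['612,189,43', '611,71,24', '589,-47,97']
211 ['589,180,107', '605,72,6', '579,-46,105']
214 ['581,180,104', '584,69,66', '571,-45,102']
217 ['572,180,105', '567,67,104', '561,-45,112']
220 ['563,180,107', '558,67,108', '554,-44,105']
223 ['555,180,106', '550,68,107', '544,-44,112']
226 ['546,180,109', '541,68,109', '533,-43,125']
229 ['535,178,125', '543,71,53', '528,-43,107']
232 ['530,180,108', '532,71,63', '520,-43,107']
235 ['521,180,111', '517,69,105', '511,-42,110']
238 ['513,181,107', '507,69,113', '503,-42,106']
241 ['505,181,106', '500,69,104', '495,-41,108']
244 ['497,181,106', '490,69,123', '487,-41,107']
247 ['489,181,108', '483,69,113', '479,-41,105']
250 ['480,181,108', '475,70,108', '471,-40,104']
253 ['473,182,100', '468,70,105', '462,-40,107']
256 ['465,182,104', '460,71,105', '454,-39,109']
259 ['456,181,107', '452,71,99', '448,-39,91']
262 ['450,184,89', '443,71,106', '442,-40,72']
265 ['444,187,71', '436,72,99', '439,-42,5']
268 ['441,196,6', '431,74,66', '431,-41,3']
271 ['432,197,6', '427,78,5', '418,-39,61']
274 ['424,197,4', '415,75,57', '409,-38,66']
[ 315  207   35   54 1538] [516.64542486 -39.00430406 106.91938887] ((518.7564086914062, -39.19245147705078), (142.02919006347656, 84.56825256347656), 1.6461224555969238)
[ 234  210   33   53 1544] [518.9088536  183.64046485 106.92413763] ((520.6255493164062, 184.3212432861328), (139.95912170410156, 84.72055053710938), 1.3839569091796875)
[ 275  214   33   53 1457] [502.52108584  73.02928519 106.96383754] ((505.49078369140625, 73.47760009765625), (139.24325561523438, 84.4873275756836), 1.367037057876587)
```

View pics/crop.png

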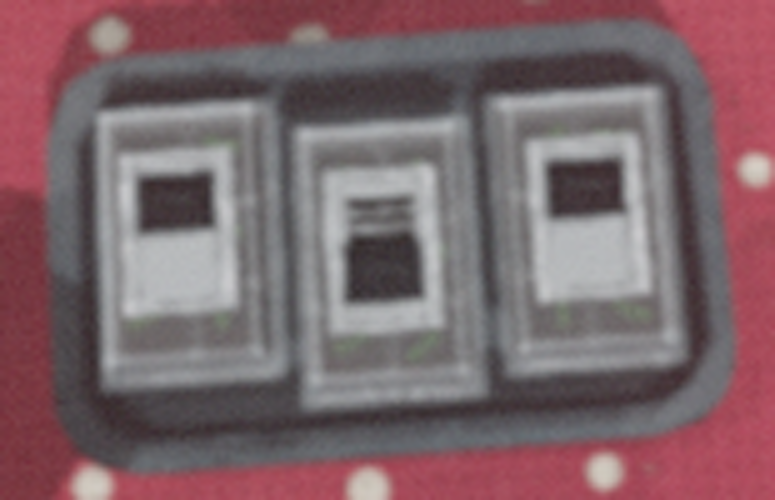

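Pack_1 is evidently the middle one: it shows grille bars at crop (380,215) with the black shutter below them, and its grip top reads about (490,69,123), against a predicted height of 126.5. I'm moving to a point behind it, high up, with the fingers closed.

```bash
python3 -m jog '[[0,[-0.516,-0.404,0],-0.115],[0,[-0.516,-0.404,0],-0.115],[0,[-0.516,-0.404,0],-0.115],[0,[-0.516,-0.404,0],-0.115],[0,[-0.516,-0.404,0],-0.115]]' 20; python3 -c "
from h import *
o=readout.get_obs();r=R.from_quat(o['eef_rot']).as_matrix();print(r.round(3),r.T@(np.array([430,71,200])-o['ee_pos'])/750)"
```

```text
time: 0.6
ee_pos: [310.3, 285.1, 231.3]
eef_rot: [-0.001, 1.0, -0.0, -0.0]
force: [1.5, 0.0, -0.0]
opening: 12.5
[[-1.    -0.001 -0.   ]
 [-0.001  1.    -0.   ]
 [ 0.    -0.    -1.   ]] [-0.15931784 -0.28563708  0.04167774]
```

```bash
python3 -m jog '[[0,[-0.16,-0.286,0],0],[0,[-0.16,-0.286,0.04],0],[0,[-0.16,-0.286,0.04],0],[0,[-0.16,-0.286,0.04],0],[0,[-0.16,-0.286,0.04],0]]'; python3 -m jog '[[0,[0,0,0],0],[0,[0,0,0],0],[0,[0,0,0],0]]'
python3 - <<'E'
from h import *
o=readout.get_obs();print(o)
m=imaging.camera_model('wrist');print(m)
p,d=imaging.get_image('wrist');cv2.imwrite('pics/w1.png',p);np.savez('w1.npz',p=p,d=d,pos=o['ee_pos'],q=o['eef_rot'])
E
```

```text
time: 1.1
ee_pos: [430.5, 70.3, 201.0]
eef_rot: [0.0, 1.0, 0.0, -0.0]
force: [1.2, 0.0, 0.2]
opening: -0.1
time: 1.4
ee_pos: [429.5, 73.2, 201.4]
eef_rot: [-0.001, 1.0, 0.0, -0.0]
force: [-0.7, 0.0, 0.3]
opening: -0.1
{'time': 1.4, 'joint_pos': array([-1.01467642e-01,  1.43796707e-01,  1.79377010e+00,  1.86429271e-04,
        1.20431640e+00, -1.67381124e+00]), 'joint_velocities': array([ 0.01564184, -0.00791574, -0.00090803, -0.00037951, -0.00054931,
       -0.00189857]), 'effort': array([-1.07279018e+00, -3.11133957e+01, -2.46810097e+01, -2.67238874e-02,
       -1.48749322e-02, -2.03297735e-03]), 'ee_pos': array([429.52306045,  73.21305568, 201.41950267]), 'eef_rot': array([-7.40223546e-04,  9.99999712e-01,  1.01392860e-04, -1.35637098e-04]), 'force': array([-0.66123595,  0.00079661,  0.26510477]), 'moment': array([-0.00521623, -0.03759945,  0.02164962]), 'opening': -0.05308966000405737}
{'fov_y': 65.70646984690485, 'cx': 323.2326635437186, 'cy': 202.4109185330834, 'T_tool_cam': array([[ 4.63722680e-04, -9.54360126e-01, -2.98657890e-01,
         7.66929543e+01],
       [ 9.99999886e-01,  4.09761134e-04,  2.43298242e-04,
         3.87270270e-01],
       [-1.09815746e-04, -2.98657969e-01,  9.54360208e-01,
        -1.42032044e+02],
       [ 0.00000000e+00,  0.00000000e+00,  0.00000000e+00,
         1.00000000e+00]])}
```

View pics/w1.png

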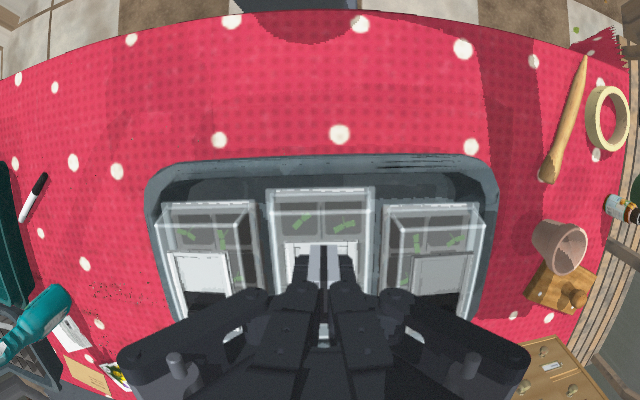

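The fingers hide the vent (tips near (325,270)). The camera sits on the robot side, so I'll move forward to put it above the vent.

```bash
python3 -m jog '[[0,[-0.17,0,-0.04],0],[0,[-0.17,0,-0.04],0],[0,[-0.17,0,-0.04],0],[0,[-0.17,0,-0.04],0],[0,[-0.17,0,-0.04],0]]'
python3 - <<'E'
from h import *
for k in range(2):
    o=readout.get_obs(); p,d=imaging.get_image('wrist')
m=imaging.camera_model('wrist')
f=200/np.tan(np.radians(m['fov_y']/2)); v,u=np.mgrid[:400,:640]
x,y=u-m['cx'],v-m['cy']; r=np.hypot(x,y)+1e-9; t=np.tan(r/f)
P=np.stack([x/r*t*d,y/r*t*d,d,np.ones_like(d)],-1)
T=np.eye(4);T[:3,:3]=R.from_quat(o['eef_rot']).as_matrix();T[:3,3]=o['ee_pos']
W=(P@(T@m['T_tool_cam']).T)[...,:3]; W[d==0]=np.nan
np.savez('w2.npz',p=p,W=W); print(o['ee_pos'],o['force'])
cv2.imwrite('pics/w2.png',p)
g=(W[...,2]>119)&(W[...,2]<132)&(abs(W[...,0]-510)<70)&(abs(W[...,1]-71)<170)
n,l,s,c=cv2.connectedComponentsWithStats(g.astype(np.uint8))
for i in range(1,n):
    if s[i,4]>20: Q=W[l==i]; print(s[i],np.median(Q,0),cv2.minAreaRect(Q[:,:2].astype(np.float32)))
E
```

```text
time: 1.95
ee_pos: [556.9, 73.6, 231.1]
eef_rot: [-0.001, 1.0, 0.0, -0.0]
force: [-0.7, 0.3, -0.3]
opening: -0.1
[556.49800674  73.51059685 231.17083366] [-0.75803012 -0.0475797  -0.92569534]
[301 117  42  14 452] [491.31869674  72.03237077 124.88005754] ((491.9111328125, 72.39012908935547), (9.88147258758545, 33.056392669677734), 1.5697087049484253)
[177 169  36  12 383] [532.45474691 -37.58466522 124.68259837] ((533.037109375, -39.44881057739258), (33.384910583496094, 10.065208435058594), 89.99049377441406)
[430 171  36  13 376] [533.92652282 182.20464012 124.73082743] ((534.5692749023438, 183.33541870117188), (9.823631286621094, 33.24018478393555), 2.2842466831207275)
```

View pics/w2.png

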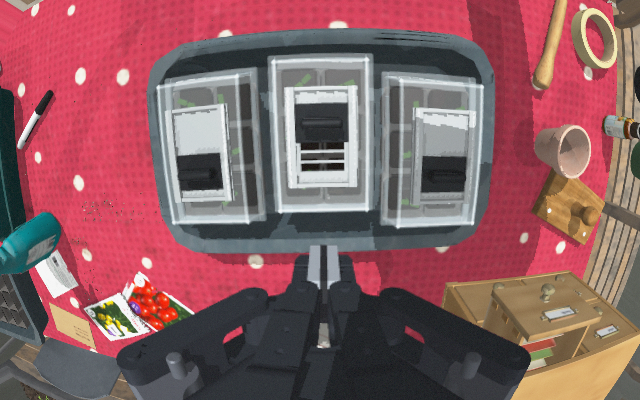

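Clear view. pack_1's grip is at (321,124) px, i.e. (491.6, 72.3), yaw about 1.4°, with the grille bars open below it. Its neighbours' shut grips are at x≈533. The stroke is about 30 mm. I'll go back behind the grip and descend to z≈119, between the guides (112.5) and the grip top (126.5).

```bash
python3 -m jog '[[0,[0.06,0,0],0],[0,[0.129,-0.003,0],-0.008],[0,[0.129,-0.003,0],-0.008],[0,[0.129,-0.003,0.05],-0.008],[0,[0.129,-0.003,0.1],-0.008]]'; python3 -m jog '[[0,[0,0,0.02],0],[0,[0,0,0.035],0],[0,[0,0,0.049],0],[0,[0,0,0.049],0],[0,[0,0,0.049],0]]'
python3 - <<'E'
from h import *
W=np.load('w2.npz')['W']
for c in (300,321,342):
    print(c,[ (r,*W[r,c].round(0)) for r in list(range(52,62))+list(range(82,92))+list(range(182,192))+list(range(206,216))])
o=readout.get_obs();print(o['ee_pos'],o['force'])
E
```

```text
time: 2.55
ee_pos: [460.5, 70.5, 156.7]
eef_rot: [-0.013, 1.0, -0.0, 0.002]
force: [1.0, -0.6, 0.3]
opening: 0.2
time: 3.05
ee_pos: [461.0, 70.2, 120.2]
eef_rot: [-0.013, 1.0, -0.0, 0.001]
force: [1.2, -0.5, -0.6]
opening: 0.2
300 [(52, np.float64(418.0), np.float64(49.0), np.float64(43.0)), (53, np.float64(419.0), np.float64(49.0), np.float64(39.0)), (54, np.float64(425.0), np.float64(51.0), np.float64(69.0)), (55, np.float64(427.0), np.float64(51.0), np.float64(71.0)), (56, np.float64(428.0), np.float64(51.0), np.float64(70.0)), (57, np.float64(429.0), np.float64(51.0), np.float64(71.0)), (58, np.float64(430.0), np.float64(51.0), np.float64(71.0)), (59, np.float64(436.0), np.float64(54.0), np.float64(104.0)), (60, np.float64(437.0), np.float64(54.0), np.float64(103.0)), (61, np.float64(438.0), np.float64(54.0), np.float64(103.0)), (82, np.float64(457.0), np.float64(54.0), np.float64(105.0)), (83, np.float64(457.0), np.float64(54.0), np.float64(103.0)), (84, np.float64(458.0), np.float64(54.0), np.float64(104.0)), (85, np.float64(459.0), np.float64(54.0), np.float64(102.0)), (86, np
[... 5988 characters left out ...]
 np.float64(567.0), np.float64(91.0), np.float64(104.0)), (207, np.float64(568.0), np.float64(91.0), np.float64(105.0)), (208, np.float64(569.0), np.float64(91.0), np.float64(104.0)), (209, np.float64(570.0), np.float64(91.0), np.float64(104.0)), (210, np.float64(571.0), np.float64(91.0), np.float64(104.0)), (211, np.float64(572.0), np.float64(91.0), np.float64(105.0)), (212, np.float64(573.0), np.float64(91.0), np.float64(104.0)), (213, np.float64(607.0), np.float64(97.0), np.float64(11.0)), (214, np.float64(607.0), np.float64(97.0), np.float64(13.0)), (215, np.float64(607.0), np.float64(97.0), np.float64(16.0))]
[461.03838527  70.21004925 120.2275098 ] [ 1.22504722 -0.46877972 -0.63379369]
```

Vent frame spans x 460.5–548 (88 mm, matches), so the origin is x≈504.2, the shut grip x≈521.2 and the stroke ≈29.6 mm. With 11 mm half-width fingertips, the end of the push should be at TCP x≈506. I'm approaching contact slowly.

```bash
python3 -m jog '[[0,[-0.008,0.002,0.001],0],[0,[-0.012,0.002,0.001],0],[0,[-0.015,0.002,0.001],0],[0,[-0.015,0.002,0.001],0],[0,[-0.015,0.002,0.001],0]]'; python3 -m jog '[[0,[-0.003,0,0],0],[0,[-0.006,0,0],0],[0,[-0.009,0,0],0],[0,[-0.012,0,0],0],[0,[-0.015,0,0],0]]';python3 -m jog '[[0,[-0.003,0,0],0],[0,[-0.006,0,0],0],[0,[-0.009,0,0],0],[0,[-0.012,0,0],0],[0,[-0.012,0,0],0]]'
```

```text
time: 3.55
ee_pos: [471.9, 72.0, 118.9]
eef_rot: [-0.013, 1.0, -0.0, -0.0]
force: [-1.0, -0.1, 0.3]
opening: 0.3
time: 4.05
ee_pos: [483.3, 72.3, 118.9]
eef_rot: [-0.013, 1.0, -0.0, -0.0]
force: [-0.7, -0.0, 0.3]
opening: 0.3
time: 4.55
ee_pos: [492.5, 72.5, 118.8]
eef_rot: [-0.013, 1.0, 0.0, 0.0]
force: [-0.1, -1.3, -0.8]
opening: -0.1
```

```bash
python3 -m jog '[[0,[-0.002,0,0],0],[0,[-0.004,0,0],0],[0,[-0.006,0,0],0],[0,[-0.008,0,0],0],[0,[-0.008,0,0],0]]'
python3 - <<'E'
from h import *
for k in range(6):
    o=readout.get_obs();print(o['ee_pos'],o['force'])
    p,d=imaging.get_image('wrist' if k%2 else 'top')
    if k%2: cv2.imwrite('pics/w3.png',cv2.resize(p[30:300,170:480],None,fx=2,fy=2))
    else: cv2.imwrite('pics/t3.png',cv2.resize(p[190:290,215:370],None,fx=4,fy=4,interpolation=cv2.INTER_CUBIC))
E
```

```text
time: 5.05
ee_pos: [498.4, 72.7, 118.9]
eef_rot: [-0.013, 1.0, 0.0, 0.0]
force: [-0.1, 0.2, -0.6]
opening: 0.4
[498.39928684  72.65594395 118.86290424] [-0.08096288  0.15790329 -0.63357185]
[498.39407212  72.63157946 118.91282896] [-0.62922416 -0.0655893  -1.27765705]
[498.34497218  72.63019399 118.93787834] [0.23824151 0.223962   0.12374698]
[498.30183579  72.61412744 118.94541511] [-0.57174674 -0.82137814 -0.44583032]
[498.26161438  72.64883388 118.96547339] [-0.41214705 -0.27794494 -0.54015195]
[498.22762138  72.63793587 118.94600275] [0.28608172 0.22376897 0.07551809]
```

View pics/w3.png

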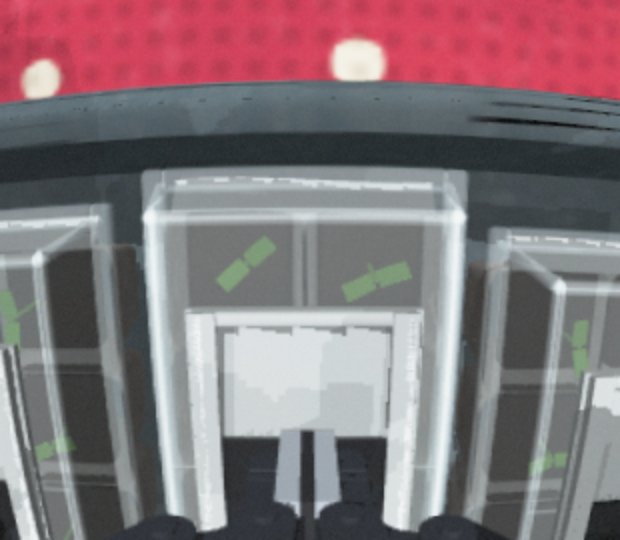

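The slide is moving: the plate's trailing edge is at crop row 437, with white frame now exposed behind it. I'll measure that edge by ray and plane (z=110) against the earlier view.

```bash
cat >> h.py <<'E'
def look(fn=None):
    o=readout.get_obs(); p,d=imaging.get_image('wrist'); return p,d,o
def hit(u,v,pos,q,z):
    m=imaging.camera_model('wrist'); f=200/np.tan(np.radians(m['fov_y']/2))
    x,y=u-m['cx'],v-m['cy']; r=np.hypot(x,y)+1e-9; a=r/f
    ray=np.array([x/r*np.sin(a),y/r*np.sin(a),np.cos(a)])
    T=np.eye(4);T[:3,:3]=R.from_quat(q).as_matrix();T[:3,3]=pos
    M=T@m['T_tool_cam']; w=M[:3,:3]@ray; return M[:3,3]+w*(z-M[2,3])/w[2]
def edge(p,u,v0,v1):   # strongest bright->dark step going down column band
    g=p[...,1].astype(float)[:,u-2:u+3].mean(1); g=cv2.GaussianBlur(g[:,None],(1,5),1).ravel()
    s=np.gradient(g); v=v0+np.argmin(s[v0:v1]); a,b,c=s[v-1:v+2]
    return v+0.5*(a-c)/(a-2*b+c), s[v]
E
python3 - <<'E'
from h import *
p2=np.load('w2.npz')['p']; pos=[556.498,73.51,231.17]; q=[-.001,1,0,0]
for u in (310,330): v,s=edge(p2,u,95,118); print('start',u,v,s,hit(u,v,pos,q,110))
for u in (195,446): 
    for vr in ((140,170),): v,s=edge(p2,u,*vr); print('shut nb',u,v,s,hit(u,v,pos,q,110))
p,d,o=look()
for u in (290,298,350): v,s=edge(p,u,235,262); print('now',u,v,s,hit(u,v,o['ee_pos'],o['eef_rot'],110))
for u in (290,320,350):
    g=p[...,1].astype(int)[175:200,u]; v=175+np.argmax(np.gradient(g.astype(float))); print('frame front',v,hit(u,v,o['ee_pos'],o['eef_rot'],112.5))
E
```

```text
start 310 103.00373865043923 -52.119465934966236 [475.13574766  62.70865376 110.        ]
start 330 102.45289131501225 -44.74200592815939 [474.66341671  79.42301895 110.        ]
shut nb 195 153.97512881989593 -46.935634300627456 [516.47979244 -42.31501024 110.        ]
shut nb 446 156.00119100655562 -31.440771063841954 [518.00413569 184.72055286 110.        ]
now 290 247.88753025177297 -46.604157230006734 [495.05929739  55.00194851 110.        ]
now 298 247.97101989445264 -46.27720865794124 [494.95144901  59.35598585 110.        ]
now 350 248.03742648362643 -42.123529980317386 [494.26555856  87.47496855 110.        ]
frame front 186 [459.8979976   55.58734907 112.5       ]
frame front 186 [459.54127942  70.48251591 112.5       ]
frame front 194 [463.25296772  85.55193839 112.5       ]
```

The slide has moved 19.8 mm (edge 474.9→494.7), and the pack has not moved (frame front still ≈460). About 9.8 mm remains. I'll cover most of it, then use sub-millimetre steps while watching force and frame.

```bash
cat > chk.py <<'E'
from h import *
F=[];A=[];P=[]
for k in range(4):
    p,d,o=look(); F.append(o['force']); P.append(o['ee_pos'])
    z,q=o['ee_pos'],o['eef_rot']; e=[]
    for u in (290,298,350):
        v,s=edge(p,u,225,290); e.append(hit(u,v,z,q,110)[0])
    # frame front: strongest dark->bright step
    fr=[]
    for u in (290,320,350):
        g=255-p; 
        v,s=edge(g,u,165,225); fr.append(hit(u,v,z,q,112.5)[0])
    A.append([*e,*fr])
np.set_printoptions(precision=2,suppress=True)
print('tcp',np.mean(P,0),'F',np.mean(F,0),'edge/frame',np.mean(A,0))
E
python3 chk.py
python3 -m jog '[[0,[-0.003,0,0],0],[0,[-0.006,0,0],0],[0,[-0.008,0,0],0],[0,[-0.009,0,0],0],[0,[-0.009,0,0],0]]'; python3 chk.py
```

```text
tcp [498.19  72.64 118.91] F [-0.06  0.26  0.09] edge/frame [495.06 494.97 494.37 459.73 459.4  458.72]
time: 6.1
ee_pos: [505.1, 72.8, 118.9]
eef_rot: [-0.013, 1.0, 0.0, 0.0]
force: [0.2, 0.2, 1.0]
opening: -0.2
tcp [505.05  72.8  118.89] F [0.44 0.3  0.25] edge/frame [501.88 501.78 501.09 459.74 459.51 458.98]
```

```bash
python3 -m jog '[[0,[-0.001,0,0],0],[0,[-0.002,0,0],0],[0,[-0.002,0,0],0]]'|grep force; python3 chk.py; python3 -m jog '[[0,[-0.001,0,0],0],[0,[-0.001,0,0],0]]'|grep force; python3 chk.py
```

```text
force: [-1.1, -0.5, -0.0]
tcp [506.45  72.84 118.89] F [-0.96 -0.05  0.18] edge/frame [503.06 503.   502.3  459.6  459.29 458.79]
force: [-4.7, -0.6, 3.2]
tcp [506.57  72.87 118.83] F [-5.29 -0.55  3.19] edge/frame [503.15 503.08 502.4  459.65 459.35 458.84]
```

Force jumped to 5.3 N with no further travel, and the frame hasn't moved: the slide is at its stop. I'll back off, rise, and look from above.

```bash
python3 -m jog '[[0,[0.003,0,0],0],[0,[0.01,0,0],0],[0,[0.02,0,0],0],[0,[0.02,0,0],0],[0,[0.02,0,-0.05],0]]'; python3 -m jog '[[0,[0,0,-0.06],0],[0,[-0.05,0,-0.1],0],[0,[-0.1,0,-0.1],0],[0,[-0.1,0,-0.1],0],[0,[-0.1,0,-0.1],0]]';  python3 - <<'E'
from h import *
for k in range(3): p,d,o=look()
m=imaging.camera_model('wrist')
f=200/np.tan(np.radians(m['fov_y']/2)); v,u=np.mgrid[:400,:640]
x,y=u-m['cx'],v-m['cy']; r=np.hypot(x,y)+1e-9; t=np.tan(r/f)
P=np.stack([x/r*t*d,y/r*t*d,d,np.ones_like(d)],-1)
T=np.eye(4);T[:3,:3]=R.from_quat(o['eef_rot']).as_matrix();T[:3,3]=o['ee_pos']
W=(P@(T@m['T_tool_cam']).T)[...,:3]; W[d==0]=np.nan
print(o['ee_pos'],o['force'])
cv2.imwrite('pics/w4.png',p)
g=(W[...,2]>119)&(W[...,2]<132)&(abs(W[...,0]-510)<70)&(abs(W[...,1]-71)<170)
n,l,s,c=cv2.connectedComponentsWithStats(g.astype(np.uint8))
for i in range(1,n):
    if s[i,4]>20: Q=W[l==i]; print(s[i],np.median(Q,0),cv2.minAreaRect(Q[:,:2].astype(np.float32)))
C=W[70:230,321]; h=C[(C[:,2]>107.5)&(C[:,2]<116)]; print('frame x',h[:,0].min(),h[:,0].max())
h=C[(C[:,2]>100)]; print('cover x',h[:,0].min(),h[:,0].max())
E
```

```text
time: 7.7
ee_pos: [489.9, 72.6, 153.5]
eef_rot: [-0.013, 1.0, 0.0, -0.004]
force: [0.6, -0.9, 1.5]
opening: 0.0
time: 8.2
ee_pos: [567.0, 74.4, 230.6]
eef_rot: [-0.013, 1.0, 0.0, -0.001]
force: [-0.0, -0.3, 0.8]
opening: 0.1
[566.37847496  74.50310787 231.2027985 ] [-0.19132315  0.66770436 -1.01354998]
[302 141  41  12 474] [520.21165124  72.7701742  124.93822266] ((520.5840454101562, 72.76181030273438), (9.164791107177734, 32.43116760253906), 1.5737890005111694)
[176 155  36  13 390] [532.83831011 -37.77533166 124.75657279] ((533.3248291015625, -38.724090576171875), (10.0604248046875, 33.332828521728516), 1.6073194742202759)
[431 163  36  13 390] [534.14119368 181.56281948 124.61902857] ((534.771484375, 183.089111328125), (10.333695411682129, 32.88554763793945), 2.9709067344665527)
frame x 460.2968718127948 548.116197251206
cover x 456.08260873873974 573.9659291578813
```

View pics/w4.png

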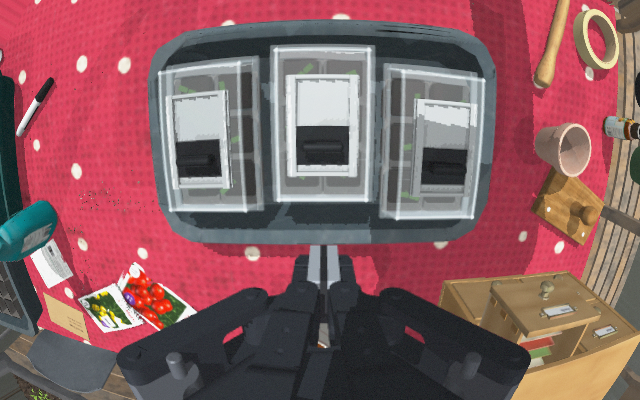

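The vent is shut: the black shutter at (323,145) now covers the grille like its neighbours'. The grip is at (520.5, 72.8), and the frame (460.3–548.1) is unchanged. Now I'll point, with TCP at z≈151.5.

```bash
python3 -m jog '[[0,[0.06,-0.001,0.02],0],[0,[0.06,-0.001,0.05],0],[0,[0.06,-0.001,0.08],0],[0,[0.06,-0.001,0.1],0],[0,[0.06,-0.001,0.106],0]]'; python3 -m jog '[[0,[0,0,0],0],[0,[0,0,0],0],[0,[0,0,0],0],[0,[0,0,0],0],[0,[0,0,0],0]]'
python3 - <<'E'
from h import *
p,d,W=cloud('top'); cv2.imwrite('pics/t5.png',p)
p,d,W=cloud('side'); cv2.imwrite('pics/s5.png',cv2.resize(p[130:330,220:420],None,fx=3,fy=3,interpolation=cv2.INTER_CUBIC))
o=readout.get_obs();print(o['ee_pos'],o['force'],abs(o['joint_velocities']).max())
E
```

```text
time: 8.85
ee_pos: [521.0, 72.6, 150.8]
eef_rot: [-0.013, 1.0, 0.0, -0.001]
force: [-0.1, 0.8, 0.1]
opening: -0.2
time: 9.35
ee_pos: [522.3, 72.5, 152.2]
eef_rot: [-0.013, 1.0, -0.0, 0.0]
force: [0.5, -0.0, 0.0]
opening: 0.0
[522.23516526  72.50781296 152.05490833] [0.16189077 0.1719843  0.79706902] 0.0028723076290433427
```

View pics/s5.png

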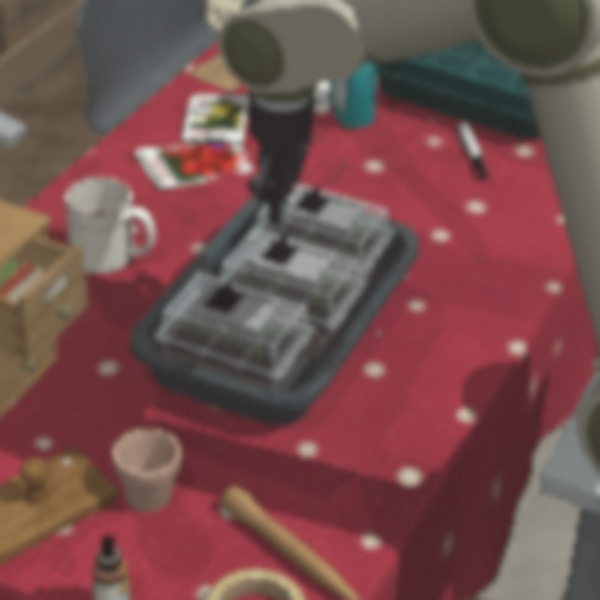

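The side view shows the fingers closed just above the middle pack's shutter (275,235), with everything else in place. The tips are 25 mm above the grip and within 2 mm laterally, and the force is about zero.

```bash
python3 -c "
from station import robot; print(robot.close_job())"
```

```text
the job is handed in; nothing more can be done
None
```

The open vent was on the middle pack (pack_1). I pushed its slide shut with closed fingertips and finished pointing down at its thumb grip. The job is handed in after about 9.5 s on the robot's clock.

- **Slide:** the grip moved about 29 mm. At the end the force rose to 5.3 N with only 0.1 mm more travel, so it is against its stop. From above the grille is covered and the pack looks like its neighbours.
- **Pack and surroundings:** pack_1's frame was at x 460.3–548.1 mm afterwards, against 460.5–548 mm before. The neighbouring grips read within 0.5 mm of where they were. In the pictures the other objects looked unmoved; I did not measure them.
- **Pointing:** the fingertips are 25.5 mm above the grip's expected height and about 1.5 mm off its centre. The contact force there is about zero.
- **Small disagreement:** with the vent shut, the grip measured about 16.3 mm from the pack's centre where 17 mm is expected. That is within the camera calibration error, and I relied on the stop force instead.

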